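# Turn the cork-backed pot stand over against the cookbook rest

## Task

The square pot stand has been left cork side up, where a hot pot would scorch it. It is too wide to grip and lies flat on the worktop, so push it up against the wooden cookbook rest until it tips up and leans on it, then take it by its raised edge, turn it right over and let it down gently (it is ceramic, so keep it supported until it is nearly flat, never let it topple or slam). Leave it lying flat, blue tile side up, on the worktop in front of the rest and not touching it, and do not knock the jars and shaker behind.

Things in the scene. Friction and masses are not known exactly. Their poses are not given: they have to be found in the camera images.
- pot_stand: square pot stand 115 x 115 mm, 15 mm thick (9 mm blue ceramic tile bonded to 6 mm cork), edges rounded 2 mm, 0.2 to 0.33 kg, loose. Origin: centre of the blue tile face; z points through the 15 mm to the cork face (up at the start, down at the end); x, y parallel to its sides. It starts cork up on the worktop, 130 to 230 mm before the rest's foot.
- rest: wooden cookbook rest, fixed to the worktop: a smooth slippery board 160 mm wide (along y), 10 mm thick, its front face sloping up and back at 60 degrees from the foot to point rest_top; a 45-degree strip 26 mm high fills the foot, from 11 mm before it. Origin: middle of the front face's foot line, on the worktop; x horizontal, from the front into the slope, y along the foot, z up.
- sugar_jar: small glass jar with wooden lid, 59 mm wide, 78 mm high; origin under its centre; bystander, leave alone
- salt_shaker: salt shaker, 44 mm wide, 90 mm high; origin under its centre; bystander, leave alone
- mustard_jar: small jar with a yellow lid, 49 mm wide, 66 mm high; origin under its centre; bystander, leave alone
- rest_top (a point): middle of the top edge of the rest's front face, 68 mm high, 39 mm behind the foot; free space behind it (two thin struts 66 mm to either side on a 10 mm high frame). A 115 mm plate pushed fully home leans at about 54 degrees, 31 mm of it free above this edge, and stays there when let go.

How it is judged:
On the way:
1. the pot stand, tipped up steeply, leans on the rest (angle between pot_stand's own z axis and vertical between 0.75 and 1.4 rad and contact force between pot_stand and rest above 0.1 N), for 0.2 s.
At the end, for the whole second after the job is handed in: The pot stand lies flat on the worktop (within 3.5 degrees), blue tile up, at rest, in front of the rest: its centre 55 to 400 mm before the foot line and within 120 mm of the rest's middle sideways, not touching the rest (angle between pot_stand's own z axis and vertical above 3.08 rad and height (world z) of pot_stand between 0.012 and 0.019 m and x of pot_stand in the frame of rest between -0.4 and -0.055 m and y of pot_stand in the frame of rest between -0.12 and 0.12 m and contact force between pot_stand and rest below 0.05 N and linear speed of pot_stand below 0.02 m/s).
It fails at once if the pot stand is let fall or slammed (moves faster than 0.65 m/s) (linear speed of pot_stand above 0.65 m/s).
It fails at once if a bystander is shifted more than 30 mm or tipped (distance of any of sugar_jar, salt_shaker, mustard_jar from where it was at the start of the episode above 0.03 m or angle between any of sugar_jar, salt_shaker, mustard_jar's own z axis and vertical above 0.4 rad).
It also fails if it takes over 61 s, if anything falls off the work surface, if the arm or the gripper's body presses on something with over 40 N, if the wrist force passes 120 N, or if a joint passes its speed limit or range.

## Robot

A 7-joint arm with a two-finger parallel gripper is mounted at the origin on a cart in front of the work surface, level with it; the furniture and walls round the work are solid. World frame = base frame: x ahead of the robot, y to its left, z up, the work surface at z = 0. Lengths are in m, angles in rad, forces in N, time in s.
With the tool pointing down it reaches from about 0.425 to 0.875 m from the base axis. Payload 4.7 kg.
Tool frame: the origin (TCP) lies midway between the tips of the shut fingers; the grasp point (between the pads) lies 19 mm behind it (ctrl.grip_point_offset is the distance from the TCP to the grasp point, in m); z points along the fingers, y is the line along which they close (so a half turn about z gives the same grasp; the last joint's range is limited). The gripper opens to 87 mm and grips with 3 to 60 N. Pads are 19 mm wide; open, the fingers measure 117 mm over their backs; the gripper's body (75 mm by 190 mm) begins 51 mm behind the grasp point.
Start: joints at [1.358, 0.321, -0.07, 1.45, 0.023, 1.371, -0.057], TCP at [0.146, -0.633, 0.185] pointing down, gripper open.
Joint ranges: [-2.86, 2.86], [-0.3, 2.09], [-1.38, 1.24], [0.06, 2.45], [-1.56, 4.7], [0.09, 2.05], [-2.69, 2.69]. Speed limits (rad/s): [2.57, 2.57, 3.14, 3.14, 3.14, 3.14, 3.14].

## Interface

Orientations are given as a rotation vector (axis times angle).
In Python, from bench import ctrl gives the robot as it stands.
- The arm moves only by the tool move_arm, never from a script. Its argument "increments" is text: rows parted by semicolons, each of 7 numbers parted by spaces: the shift along the world's x, y, z in mm, then the turn, a rotation vector about the world's x, y, z in degrees, then the closure in counts, from 0 (fully open) to 255 (shut). A call has exactly 8 rows; each row shifts and turns the commanded pose from where the row before left it; what a row does not reach is not made up. A row lasts 1/12 s, in which the tool goes at most 41.7 mm and 7.16 degrees, less where a joint would pass 70% of its speed; a pose out of reach is approached as far as the arm can. A call with a gripper value outside its range is refused whole. The fingers move at their own pace and stop on an object; "grip_force" is the grip in N (left out, the last holds). Time passes only in rows, so rows that do not move let the fingers close, or fill a call up. It gives the time, the measured TCP pose, the force, the opening and the grip force at its end, in the units of the state.
- ctrl.get_state(): the state, without advancing time (a new reading comes with each control period).
- ctrl.get_image(name): name is "scene" or "top" or "wrist"; returns a dict with "frame" (400x640x3 uint8, red, green, blue), "depth" (400x640 float32, m along the optical axis (not along the pixel's ray), 0 where there is no reading), "fx", "fy", "cx", "cy" (pixels), "position" and "orientation" of the camera in the world. Camera axes: x right, y down, z forward; pixel columns grow to the right and rows downward; lengths in m; the calibration is good to about 2 mm. A picture is of the moment at which its call begins.
- ctrl.close_job(): hands the job in; it is judged then, once.
Trained networks look in a picture, given as the dict that the camera call returned (one of the last four; its "shot" number tells which), for a name from the list of things; names that differ only in an ending like _2 or _b are one class to them, and where a whole thing is asked for, a point or a joint stands for the part that bears it (a point fixed in the world has none). Each returns a list of dicts, best first, with "score" (0 to 1); they miss things now and then, are a little off and sometimes report something else, mostly with a low value. They report only what shows in the picture. A call takes as long as a camera call.
- ctrl.find_in(target, picture): "centre" ([x, y, z] in m, in world coordinates, good to about 4 mm: the middle of the surface that is visible of it).
- ctrl.silhouettes(target, picture): "region" (400x640 bool, what is visible of it).
The state is a dict: "time": time; "joint_positions": joint angles; "qd": joint speeds; "joint_torque": joint torques, N m; "position": TCP position; "tool_rot": TCP orientation; "ft_force": force on the tool from outside, world axes, zero at the start; "torque": the same for the moment, N m; "grip_width": opening from 0.0 (shut) to 1.0 (fully open); "grip_force": force on a finger pad.
Only numpy, scipy, OpenCV 4.12 (cv2) and the standard library are available. Lean on these libraries where they do the work, as an engineer would, in place of code of your own. Each camera call takes 0.05 s, during which the arm holds its last target. There are 200 camera calls.

## Working session

There is one attempt and no reset: what is moved stays moved. The work goes in short steps, Python scripts to look and compute and a tool call to move; the robot and the scene stay as the last step left them, time stands still between calls to the robot, and variables do not carry over. Pictures are saved under pics/ and viewed, at most 10 in all, crops included, and the job is handed in when it is done.

Besides the shell and the picture viewer there is one more tool, called after ">>>" as name(argument=value, ...) on one line, values as JSON. move_arm: Moves the arm, as the interface text tells. Its arguments: {"type":"object","properties":{"increments":{"type":"string"},"grip_force":{"type":"number"}},"required":["increments"]}

```bash
mkdir -p pics; cat > h.py <<'E'
import numpy as np, cv2
from scipy.spatial.transform import Rotation as R
from bench import ctrl
def rot(o):
    o=np.array(o,float)
    return o if o.shape==(3,3) else (R.from_rotvec(o).as_matrix() if o.size==3 else R.from_quat(o).as_matrix())
def cloud(p,mask=None):
    d=p["depth"]; m=d>0
    if mask is not None: m&=mask
    v,u=np.nonzero(m); z=d[v,u]
    c=np.c_[(u-p["cx"])/p["fx"]*z,(v-p["cy"])/p["fy"]*z,z]
    return c@rot(p["orientation"]).T+np.array(p["position"])
def save(p,n): cv2.imwrite(f"pics/{n}.png",p["frame"][:,:,::-1])
E
python3 - <<'E'
from h import *
s=ctrl.get_state(); print(s)
a=ctrl.get_image("top"); b=ctrl.get_image("scene")
print(a["position"],a["orientation"],b["position"],b["orientation"])
cv2.imwrite("pics/a.png",cv2.resize(np.vstack([a["frame"],b["frame"]])[:,:,::-1],(480,600)))
for p,nm in((a,"top"),(b,"scene")):
  for t in("pot_stand","rest","sugar_jar","salt_shaker","mustard_jar"):
    f=ctrl.find_in(t,p); print(nm,t,[(np.round(q["centre"],3),round(q["score"],2)) for q in f[:2]])
r=ctrl.silhouettes("pot_stand",a)[0]["region"]; c=cloud(a,r); print(len(c),np.median(c,0))
c=c[(c[:,2]>.008)&(c[:,2]<.022)]
print(cv2.minAreaRect((c[:,:2]*1000).astype(np.float32)))
r=ctrl.silhouettes("rest",a)[0]["region"]; c=cloud(a,r)
print(len(c),c.min(0),c.max(0)); np.save("rest.npy",c)
for lo,hi in((0.0,.01),(.01,.02),(.02,.03),(.03,.04),(.04,.05),(.05,.06),(.06,.07),(.07,.09)):
  q=c[(c[:,2]>lo)&(c[:,2]<hi)]
  if len(q)>5: print(lo,len(q),cv2.minAreaRect((q[:,:2]*1000).astype(np.float32)))
E
```

```text
{'time': 0.0, 'joint_positions': array([ 1.35808254,  0.32179968, -0.07005472,  1.45168037,  0.02264259,
        1.37076955, -0.05690912]), 'qd': array([ 3.40859942e-04, -1.16436642e-03,  2.73299764e-04, -1.08665018e-03,
        2.72427709e-03,  1.69067985e-03,  6.83230138e-05]), 'joint_torque': array([-6.69310903e-04, -4.91292465e+01, -4.04019020e-01, -3.12529635e+01,
       -6.40267530e-02,  4.36871743e-02,  1.70898452e-04]), 'position': array([ 0.14594249, -0.63277197,  0.18357379]), 'tool_rot': array([-3.11958717e+00, -3.55309717e-01,  5.63337732e-04]), 'ft_force': array([0.54581038, 0.94708243, 0.37805023]), 'torque': array([ 0.03132692, -0.00478478,  0.0158715 ]), 'grip_force': 0.0, 'grip_width': 0.9988278977086715}
[ 0.49131843 -0.0085364   0.95919846] [-2.14303739  2.10866076 -0.16044648] [0.28366712 0.74128366 0.71213991] [-0.57677389  2.59071124 -1.27896397]
top pot_stand [(array([0.513, 0.031, 0.018]), 0.73)]
top rest [(array([ 0.54, -0.2 ,  0.02]), 0.78), (array([0.751, 0.154, 0.079]), 0.47)]
top sugar_jar [(array([0.752, 0.154, 0.078]), 0.79)]
top salt_shaker [(array([0.
[... 688 characters left out ...]
5625, 126.55738067626953), 7.511331558227539)
0.01 811 ((541.306884765625, -223.85487365722656), (159.8663787841797, 116.92003631591797), 8.636614799499512)
0.02 436 ((541.07421875, -220.8795928955078), (158.99632263183594, 90.28731536865234), 8.54177474975586)
0.03 344 ((540.01416015625, -219.16009521484375), (158.8213348388672, 69.89594268798828), 7.0663533210754395)
0.04 363 ((539.7845458984375, -217.10816955566406), (158.69126892089844, 51.959537506103516), 6.78678560256958)
0.05 351 ((539.713623046875, -214.416748046875), (156.5178680419922, 34.226036071777344), 6.386294841766357)
0.06 548 ((539.4443359375, -212.6046600341797), (157.9138946533203, 16.469316482543945), 7.696399688720703)
```

View pics/a.png

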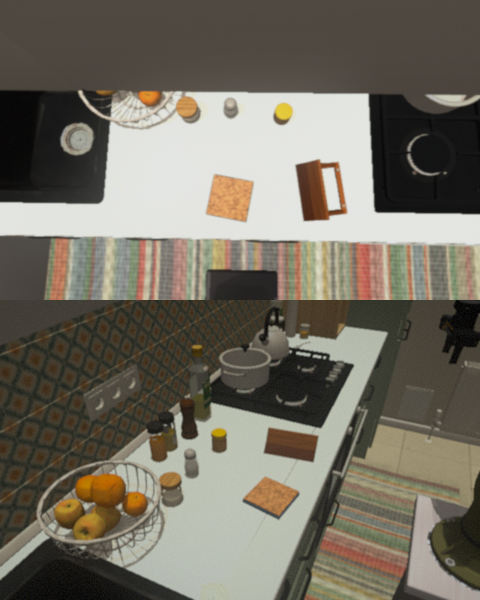

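The top view (half-scale) shows the cork stand at about (230,198) and the rest at about (320,190), its front face towards +y. The jars stand at x≈0.75, well clear. Next I'll fit the rest's frame precisely.

```bash
python3 - <<'E'
from h import *
from scipy.optimize import least_squares
a=ctrl.get_image("top"); b=ctrl.get_image("scene")
for nm,p in(("top",a),("scene",b)):
  c=cloud(p); c=c[(abs(c[:,0]-.54)<.1)&(c[:,1]>-.25)&(c[:,1]<-.1)&(c[:,2]>.03)&(c[:,2]<.064)]
  # front face: n.(p)=0 , n=(sin60*dir, -cos60)
  def res(q,c=c):
    d=np.array([np.sin(q[0]),-np.cos(q[0])]); return (c[:,:2]@d-q[1])*np.sin(np.pi/3)-c[:,2]*.5
  s=least_squares(res,[.13,.2],loss="soft_l1",f_scale=.002); r=res(s.x); k=abs(r)<.004
  d=np.array([np.sin(s.x[0]),-np.cos(s.x[0])]); t=np.array([-d[1],d[0]])
  w=c[k][:,:2]@t
  print(nm,k.sum(),len(c),"dir deg",np.degrees(s.x[0]),"foot off",s.x[1],"d",d,"lat",np.percentile(w,[1,99]),"foot centre",d*s.x[1]+t*np.percentile(w,[1,99]).mean(), "rms",r[k].std())
  r=ctrl.silhouettes("pot_stand",p)[0]["region"]; q=cloud(p,r); q=q[(q[:,2]>.011)&(q[:,2]<.02)]
  print(cv2.minAreaRect((q[:,:2]*1000).astype(np.float32)),np.median(q[:,2]))
# gripper view
w=ctrl.get_image("wrist"); print(w["position"],w["orientation"])
cv2.imwrite("pics/w.png",np.hstack([w["frame"][::2,::2],b["frame"][0:200,320:640]])[:,:,::-1])
E
```

```text
top 1076 1226 dir deg 7.629239966507328 foot off 0.24131346381360447 d [ 0.13276222 -0.99114792] lat [0.42700732 0.58402378] foot centre [ 0.53307799 -0.17206397] rms 0.001141602420697789
((513.9224243164062, 33.61502456665039), (113.5979232788086, 113.52433013916016), 79.56321716308594) 0.01628425467803074
scene 1034 1111 dir deg 7.643352315289037 foot off 0.24319375389770923 d [ 0.13300635 -0.99111519] lat [0.42788092 0.58439157] foot centre [ 0.53398563 -0.17371369] rms 0.0018311673333525347
((514.5070190429688, 33.0150146484375), (115.7574462890625, 113.7245864868164), 80.03599548339844) 0.015052002315340873
[ 0.22082796 -0.61693904  0.3848279 ] [ 2.27839117 -1.81107736 -0.25522218]
```

View pics/w.png

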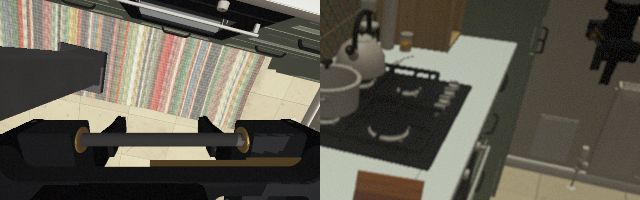

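The wrist view shows that the wide side of the gripper body lies along the closing axis. I'm travelling to behind the stand, with the fingers across the push direction.

>>> move_arm(increments="27.6 25.7 0 0 0 3.53 40;27.6 25.7 0 0 0 3.53 80;27.6 25.7 0 0 0 3.53 80;27.6 25.7 0 0 0 3.53 80;27.6 25.7 0 0 0 3.53 80;27.6 25.7 0 0 0 3.53 80;27.6 25.7 0 0 0 3.53 80;27.6 25.7 0 0 0 3.53 80")

```text
time: 1.62
position: [0.368, -0.4264, 0.185]
tool_rot: [2.938, 1.11, 0.0]
ft_force: [0.4, -0.8, -0.2]
grip_width: 0.69
grip_force: 0.0
```

>>> move_arm(increments="27.6 25.7 0 0 0 3.53 80;27.6 25.7 0 0 0 3.53 80;27.6 25.7 0 0 0 3.53 80;11.4 35.7 0 0 0 3.53 80;11.4 35.7 0 0 0 3.53 80;11.4 35.7 0 0 0 3.53 80;11.4 35.7 0 0 0 3.53 80;11.4 35.7 0 0 0 3.53 80")

```text
time: 2.28
position: [0.5071, -0.1704, 0.185]
tool_rot: [2.578, 1.794, 0.0]
ft_force: [1.5, -0.1, -0.0]
grip_width: 0.686
grip_force: 0.0
```

>>> move_arm(increments="11.4 35.7 0 0 0 3.53 80;11.4 35.7 0 0 0 3.53 80;-5 39.2 0 0 0 3.53 80;-5 39.2 0 0 0 3.53 80;-5 39.2 0 0 0 3.53 80;-5 39.2 0 0 0 3.53 80;-5 39.2 0 0 0 3.53 80;-5 39.2 0 0 0 3.53 80")

```text
time: 2.95
position: [0.4991, 0.1361, 0.1851]
tool_rot: [2.063, 2.368, 0.0]
ft_force: [0.8, -0.5, 0.2]
grip_width: 0.687
grip_force: 0.0
```

>>> move_arm(increments="0 0 -38 0 0 0 80;0 0 -38 0 0 0 80;0 0 -38 0 0 0 80;0 0 -30 0 0 0 80;0 0 -20 0 0 0 80;0 0 -10 0 0 0 80;0 0 -6 0 0 0 80;0 0 0 0 0 0 80")

```text
time: 3.62
position: [0.4994, 0.1344, 0.0043]
tool_rot: [-2.067, -2.365, 0.001]
ft_force: [0.2, -0.7, 0.5]
grip_width: 0.686
grip_force: 0.0
```

>>> move_arm(increments="1.4 -10.4 0 0 0 0 80;1.4 -10.4 0 0 0 0 80;1.4 -10.4 0 0 0 0 80;1.4 -10.4 0 0 0 0 80;1.4 -10.4 0 0 0 0 80;1.4 -10.4 0 0 0 0 80;1.4 -10.4 0 0 0 0 80;1.4 -10.4 0 0 0 0 80")

```text
time: 4.28
position: [0.5109, 0.0498, 0.0048]
tool_rot: [2.067, 2.365, 0.0]
ft_force: [-0.8, -0.2, -0.6]
grip_width: 0.688
grip_force: 0.0
```

>>> move_arm(increments="1.4 -10.4 0 0 0 0 80;1.4 -10.4 0 0 0 0 80;1.4 -10.4 0 0 0 0 80;1.4 -10.4 0 0 0 0 80;1.4 -10.4 0 0 0 0 80;1.4 -10.4 0 0 0 0 80;1.4 -10.4 0 0 0 0 80;0 0 0 0 0 0 80")

```text
time: 4.95
position: [0.5208, -0.0247, 0.0046]
tool_rot: [2.07, 2.362, -0.001]
ft_force: [0.1, -0.4, -0.1]
grip_width: 0.688
grip_force: 0.0
```

```bash
cat >> h.py <<'E'
F=np.array([.5337,-.173,0]); D=np.array([.133,-.991,0]); T=np.array([.991,.133,0]); M=np.c_[D,T,[0,0,1]]
def rf(c): return (np.atleast_2d(c)-F)@M
E
python3 - <<'E'
from h import *
s=ctrl.get_state(); print(rf(s["position"]),s["ft_force"])
b=ctrl.get_image("scene"); save(b,"p1")
for q in ctrl.silhouettes("pot_stand",b)[:1]:
  c=rf(cloud(b,q["region"])); k=(c[:,2]>.01)&(c[:,2]<.03); c=c[k]*1000; print(len(c),np.percentile(c,[1,99],axis=0)); print(cv2.minAreaRect(c[:,:2].astype(np.float32)))
E
```

```text
[[-0.14868514  0.00696762  0.00456504]] [ 0.0976982  -0.41704621 -0.13813317]
2159 [[-272.73341751  -53.70048855   10.75007019]
 [-146.13311368   70.79289218   18.10381196]]
((-207.73350524902344, 8.458755493164062), (114.97669982910156, 119.82518005371094), 72.34320831298828)
```

View pics/p1.png

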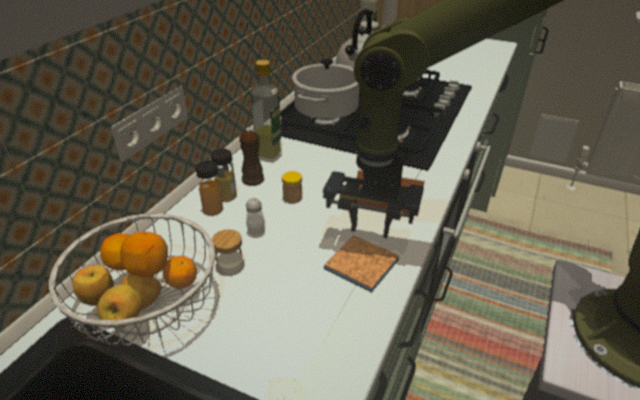

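The picture shows that the stand has not moved, still at (360,262). The fingertips have passed just above it, because the tips sit further back when open. I'll go back and feel for the worktop.

>>> move_arm(increments="0 0 30 0 0 0 80;-5.3 39.5 0 0 0 0 80;-5.3 39.5 0 0 0 0 80;-5.3 39.5 0 0 0 0 80;-5.3 39.5 0 0 0 0 80;0 0 -20 0 0 0 80;0 0 -10 0 0 0 80;0 0 0 0 0 0 80")

```text
time: 5.72
position: [0.4969, 0.1366, 0.0026]
tool_rot: [-2.062, -2.366, 0.005]
ft_force: [-0.9, -1.2, -0.8]
grip_width: 0.688
grip_force: 0.0
```

>>> move_arm(increments="0 0 -2 0 0 0 80;0 0 -1 0 0 0 80;0 0 -1 0 0 0 80;0 0 -1 0 0 0 80;0 0 -1 0 0 0 80;0 0 0 0 0 0 80;0 0 0 0 0 0 80;0 0 0 0 0 0 80")

```text
time: 6.38
position: [0.4995, 0.1364, -0.0012]
tool_rot: [2.067, 2.365, 0.0]
ft_force: [0.5, 0.1, -0.3]
grip_width: 0.684
grip_force: 0.0
```

>>> move_arm(increments="0 0 -1 0 0 0 80;0 0 -1 0 0 0 80;0 0 -1 0 0 0 80;0 0 -1 0 0 0 80;0 0 -1 0 0 0 80;0 0 -1 0 0 0 80;0 0 0 0 0 0 80;0 0 0 0 0 0 80")

```text
time: 7.05
position: [0.4993, 0.1364, -0.0074]
tool_rot: [-2.067, -2.366, 0.0]
ft_force: [0.7, 0.0, -0.6]
grip_width: 0.681
grip_force: 0.0
```

```bash
python3 - <<'E'
from h import *
s=ctrl.get_state(); print(s["position"],s["ft_force"])
b=ctrl.get_image("scene"); c=cloud(b); p=s["position"]
q=c[(abs(c[:,0]-p[0])<.07)&(abs(c[:,1]-p[1])<.02)&(c[:,2]<.06)]
for x in np.arange(-.07,.07,.01):
  k=q[(q[:,0]-p[0]>x)&(q[:,0]-p[0]<x+.01)]; print(round(x,2),len(k),np.round(np.sort(k[:,2]*1000)[::max(1,len(k)//12)]))
E
```

```text
[ 0.49925117  0.13641141 -0.00740916] [ 0.71729282  0.00634139 -0.64756884]
-0.07 88 [-3. -1. -1. -1. -1. -0.  0.  0.  1.  1.  1.  1.  3.]
-0.06 89 [-3. -2. -1. -1. -1. -0. -0.  1.  1.  1.  1.  2.  2.]
-0.05 93 [-3. -2. -1. -1. -0. -0.  0.  0.  1.  1.  1.  2.  2. 55.]
-0.04 144 [-2. -1. -1. -0.  0.  1.  1. 30. 37. 42. 48. 54.]
-0.03 85 [-4. -2. -1. -1. -1. -0.  0.  0.  1.  1.  1.  2.  3.]
-0.02 85 [-3. -2. -1. -1. -1. -0.  0.  0.  1.  1.  1.  2.  3.]
-0.01 83 [-4. -2. -1. -1. -1. -1. -0. -0.  0.  1.  1.  1.  1.  2.]
0.0 81 [-2. -2. -1. -1. -0. -0.  0.  0.  1.  1.  1.  2.  2.  3.]
0.01 79 [-3. -2. -1. -0. -0.  0.  0.  0.  1.  1.  1.  2.  2.  4.]
0.02 109 [-4. -2. -1. -0. -0.  0.  1.  1.  2.  3. 38. 51. 59.]
0.03 140 [-3. -1. -0.  0.  1.  1.  2. 31. 37. 42. 47. 53. 58.]
0.04 63 [-3. -1. -1. -1. -0. -0.  0.  0.  1.  1.  1.  2.  2.]
0.05 74 [-3. -2. -1. -1. -0. -0.  0.  1.  1.  1.  1.  2.  3.]
0.06 76 [-3. -2. -1. -1. -0.  0.  0.  1.  1.  1.  1.  2.  2.]
0.07 0 []
```

```bash
python3 - <<'E'
from h import *
b=ctrl.get_image("scene"); s=ctrl.get_state(); p=s["position"]
def proj(x):
  q=rot(b["orientation"]).T@(np.array(x)-b["position"]); return q[0]/q[2]*b["fx"]+b["cx"],q[1]/q[2]*b["fy"]+b["cy"]
u,v=map(int,proj(p)); f=b["frame"][:,:,::-1].copy(); u0,v0=u-70,v-80
im=cv2.resize(f[v0:v0+120,u0:u0+140],None,fx=4,fy=4,interpolation=2)
for dx in(-.038,0,.038):
  for z,col in((0,(0,0,255)),(.02,(0,255,0))):
    a=proj([p[0]+dx,p[1],z]); cv2.circle(im,(int((a[0]-u0)*4),int((a[1]-v0)*4)),3,col,-1)
cv2.imwrite("pics/p2.png",im)
E
```

```text
(no output)
```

View pics/p2.png

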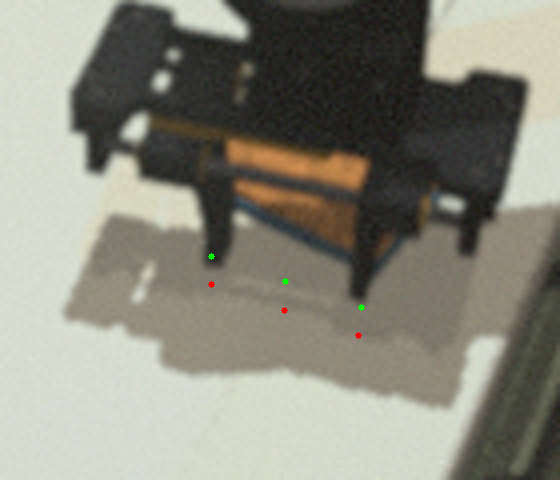

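The crop shows both fingertips hovering about 15 mm above the worktop, tips at (213,265) and (358,298), although the TCP reads −7 mm. I'll keep lowering until they touch.

>>> move_arm(increments="0 0 -5 0 0 0 80;0 0 -4 0 0 0 80;0 0 -1 0 0 0 80;0 0 -1 0 0 0 80;0 0 -1 0 0 0 80;0 0 -1 0 0 0 80;0 0 0 0 0 0 80;0 0 0 0 0 0 80")

```text
time: 7.82
position: [0.4993, 0.1364, -0.0203]
tool_rot: [2.067, 2.366, 0.0]
ft_force: [0.6, -0.2, 1.1]
grip_width: 0.687
grip_force: 0.0
```

>>> move_arm(increments="1.4 -10.4 0 0 0 0 80;1.4 -10.4 0 0 0 0 80;1.4 -10.4 0 0 0 0 80;1.4 -10.4 0 0 0 0 80;1.4 -10.4 0 0 0 0 80;1.4 -10.4 0 0 0 0 80;1.4 -10.4 0 0 0 0 80;1.4 -10.4 0 0 0 0 80")

```text
time: 8.48
position: [0.5107, 0.0519, -0.0203]
tool_rot: [2.067, 2.365, 0.0]
ft_force: [-0.6, 1.0, -0.2]
grip_width: 0.686
grip_force: 0.0
```

```bash
cat >> h.py <<'E'
def plate(p,lo=.008,hi=.12):
  q=ctrl.silhouettes("pot_stand",p)[0]; c=rf(cloud(p,q["region"])); c=c[(c[:,2]>lo)&(c[:,2]<hi)&(abs(c[:,1])<.15)&(c[:,0]>-.35)]*1000
  m=np.median(c,0); c=c[np.linalg.norm(c-m,axis=1)<95]
  for _ in range(3):
    m=c.mean(0); n=np.linalg.svd(c-m,full_matrices=False)[2][2]; n*=np.sign(n[2]); c=c[abs((c-m)@n)<5]
  print("score %.2f n %d normal %s tilt %.1f"%(q["score"],len(c),np.round(n,3),np.degrees(np.arccos(n[2]))),np.round(m),np.round(np.percentile(c,[1,99],axis=0)),cv2.minAreaRect(c[:,:2].astype(np.float32)))
  return c,n
E
python3 - <<'E'
from h import *
s=ctrl.get_state(); print(rf(s["position"]),s["ft_force"])
plate(ctrl.get_image("scene")); plate(ctrl.get_image("top"))
E
```

```text
[[-0.2259237   0.00710094 -0.02029402]] [-0.57701351  1.02683255 -0.15387429]
score 0.82 n 1655 normal [-0.002 -0.002  1.   ] tilt 0.2 [-220.    7.   15.] [[-273.  -55.   11.]
 [-146.   72.   18.]] ((-208.53659057617188, 8.22214126586914), (114.81185913085938, 114.59984588623047), 72.3536605834961)
score 0.65 n 645 normal [-0.001  0.003  1.   ] tilt 0.2 [-165.   14.   16.] [[-185.  -45.   12.]
 [-142.   55.   20.]] ((-158.62991333007812, 5.727939605712891), (45.701820373535156, 106.90606689453125), 7.1419548988342285)
```

```bash
python3 - <<'E'
from h import *
s=ctrl.get_state(); b=ctrl.get_image("scene"); c=rf(cloud(b))*1000; p=rf(s["position"])[0]*1000
print(p,s["joint_positions"])
q=c[(abs(c[:,0]-p[0])<60)&(abs(c[:,1]-p[1])<120)&(c[:,2]>20)&(c[:,2]<140)]-p
for z in range(38,160,8):
  k=q[(q[:,2]>=z)&(q[:,2]<z+8)]
  if len(k): 
    for lo,hi in((-120,-55),(-55,0),(0,55),(55,120)):
      j=k[(k[:,1]>=lo)&(k[:,1]<hi)]
      if len(j)>3: print(z,(lo,hi),len(j),"x",np.round(np.percentile(j[:,0],[5,50,95])),"y",np.round(np.percentile(j[:,1],[5,95])))
f=b["frame"][:,:,::-1]
import cv2
cv2.imwrite("pics/p3.png",cv2.resize(f[130:310,260:500],None,fx=3,fy=3,interpolation=2))
E
```

```text
[-227.14700723    7.16911203  -20.27715094] [ 0.52872884  0.33211957 -0.76657623  1.97869604  0.28376061  0.93875571
 -0.24654771]
38 (-55, 0) 11 x [-11.  -8.   5.] y [-39. -31.]
38 (0, 55) 13 x [-11. -10.   4.] y [30. 38.]
46 (-55, 0) 16 x [-11. -10.   8.] y [-39. -31.]
46 (0, 55) 20 x [-11.  -9.   5.] y [30. 37.]
54 (-55, 0) 17 x [-12.  -9.  -7.] y [-39. -30.]
54 (0, 55) 20 x [-11.  -7.  10.] y [30. 37.]
62 (-55, 0) 15 x [-11. -10.  -8.] y [-39. -31.]
62 (0, 55) 22 x [-11.  -8.   3.] y [30. 40.]
70 (-55, 0) 19 x [-13. -10.  -8.] y [-42. -31.]
70 (0, 55) 23 x [-11.  -9.   6.] y [30. 40.]
78 (-55, 0) 23 x [-12. -10.  -8.] y [-44. -30.]
78 (0, 55) 24 x [-12. -10.   4.] y [29. 42.]
86 (-55, 0) 5 x [-12. -11.  -9.] y [-43. -35.]
86 (0, 55) 29 x [-12.  -9.   1.] y [30. 43.]
94 (0, 55) 8 x [-11.  -9.   7.] y [34. 38.]
102 (0, 55) 6 x [-3.  1.  6.] y [34. 35.]
110 (-120, -55) 29 x [-38. -36.  -9.] y [-87. -58.]
110 (-55, 0) 25 x [-39. -37. -35.] y [-54. -37.]
110 (0, 55) 27 x [-38. -36.  -3.] y [34. 52.]
110 (55, 120) 29 x [-38. -35. -10.] y [57. 85.]
118 (-120, -55) 67 x [-39. -34. -24.] 
[... 342 characters left out ...]
] y [56. 84.]
134 (-120, -55) 42 x [-38. -36. -24.] y [-95. -59.]
134 (-55, 0) 42 x [-26. -24. -22.] y [-44.  -1.]
134 (0, 55) 80 x [-25. -23.  19.] y [ 3. 51.]
134 (55, 120) 42 x [-38. -35.  19.] y [55. 91.]
142 (-120, -55) 228 x [-37. -17.  29.] y [-94. -58.]
142 (-55, 0) 117 x [-27. -25.  -5.] y [-53.  -3.]
142 (0, 55) 162 x [-27. -24.  21.] y [ 5. 52.]
142 (55, 120) 204 x [-37. -16.  26.] y [57. 92.]
150 (-120, -55) 351 x [-32.  -1.  31.] y [-93. -57.]
150 (-55, 0) 138 x [-27. -23.  16.] y [-54.  -4.]
150 (0, 55) 107 x [-26. -22.  23.] y [ 3. 53.]
150 (55, 120) 288 x [-33.  -3.  32.] y [63. 93.]
158 (-55, 0) 37 x [-26. -22. -14.] y [-50.  -8.]
158 (0, 55) 8 x [-27. -26. -24.] y [ 3. 13.]
```

View pics/p3.png

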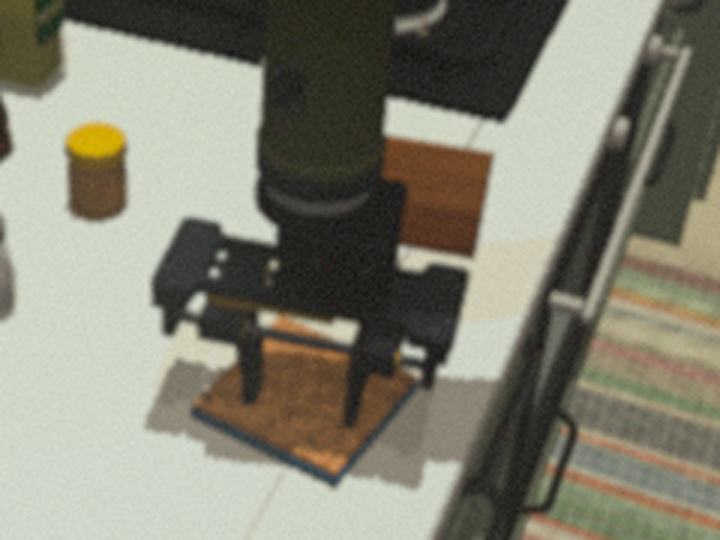

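The stand is still in place and the tips stop just above the cork, at (250,400) and (352,420). The depth data says the real tips are about 37 mm behind the reported TCP. I'll back off and touch the worktop to measure that.

>>> move_arm(increments="0 0 25 0 0 0 80;-5.3 39.5 0 0 0 0 80;-5.3 39.5 0 0 0 0 80;0 0 -25 0 0 0 80;0 0 -6 0 0 0 80;0 0 -5 0 0 0 80;0 0 -2 0 0 0 80;0 0 0 0 0 0 80")

```text
time: 9.4
position: [0.5, 0.1315, -0.0335]
tool_rot: [-2.068, -2.364, 0.001]
ft_force: [-0.0, -0.2, -0.0]
grip_width: 0.686
grip_force: 0.0
```

```bash
python3 - <<'E'
from h import *
s=ctrl.get_state(); print(ctrl.grip_point_offset, s["ft_force"]); b=ctrl.get_image("scene"); c=rf(cloud(b))*1000; p=rf(s["position"])[0]*1000
print(p)
q=c[(abs(c[:,0]-p[0])<16)&(abs(abs(c[:,1]-p[1])-35)<5)&(c[:,2]<40)]-p
for z in range(26,70,3):
  k=q[(q[:,2]>=z)&(q[:,2]<z+3)]; print(z,len(k),np.round(k[:,0]).astype(int)[:14])
E
```

```text
0.0187 [-0.00817821 -0.24755537 -0.02131288]
[-306.22192545    7.05490059  -33.51477319]
26 0 []
29 7 [ -7  11 -16  -7 -11 -11 -14]
32 39 [ 10  10   3  -2  -9  -8  -6  -6  -7  15  -9  -8  13 -14]
35 8 [  3 -12 -11 -15 -16  -8  -3 -14]
38 13 [ -4 -10 -11  -9  -9   3  -6 -11 -10 -10  -8 -12  -9]
41 12 [  2  -9  -9 -11  -9  -9 -11  10  -9  -8 -10  -7]
44 12 [ 10   9   2 -11 -10  -8 -13 -12   1  -7 -11 -11]
47 16 [  2  -9  -8 -11 -10 -11  -9   8   0  -8 -10  -9  -9  -9]
50 11 [  9 -10 -12  -9  -8 -13   0  -8 -10 -10 -12]
53 12 [-10  -9 -12 -10 -10  -6  -9 -10 -10 -10 -11 -10]
56 14 [  1 -10  -9 -11 -12  -9 -11  -7  -6  -9 -11 -11  -8 -11]
59 11 [ -6  -9 -10  -9 -12 -11 -10  -9 -10 -11 -12]
62 14 [  9   3  -6  -9  -8 -12 -11  -9  -8  -9  -8 -10 -11 -11]
65 16 [  9   3  -9  -5 -11  -9  -8  -9  -8 -13 -10 -10  -7 -10]
68 11 [  8  -6 -10 -10  -8  -9  -8 -11 -11 -11 -13]
```

>>> move_arm(increments="1.4 -10.4 0 0 0 0 80;1.4 -10.4 0 0 0 0 80;1.4 -10.4 0 0 0 0 80;1.4 -10.4 0 0 0 0 80;1.4 -10.4 0 0 0 0 80;1.4 -10.4 0 0 0 0 80;1.4 -10.4 0 0 0 0 80;1.4 -10.4 0 0 0 0 80")

```text
time: 10.12
position: [0.5114, 0.0477, -0.0333]
tool_rot: [2.067, 2.365, 0.0]
ft_force: [0.0, 0.4, 0.1]
grip_width: 0.686
grip_force: 0.5
```

```bash
python3 - <<'E'
from h import *
s=ctrl.get_state(); print(rf(s["position"]),s["ft_force"])
plate(ctrl.get_image("scene"))
E
```

```text
[[-0.22166192  0.00726808 -0.03330359]] [0.01431126 0.3941894  0.13592893]
score 0.98 n 534 normal [-0.026  0.004  1.   ] tilt 1.5 [-189.   23.   15.] [[-211.  -17.   10.]
 [-146.   81.   18.]] ((-180.935302734375, 34.38545227050781), (69.01835632324219, 99.99360656738281), 6.076711654663086)
```

>>> move_arm(increments="1.4 -10.4 0 0 0 0 80;1.4 -10.4 0 0 0 0 80;1.4 -10.4 0 0 0 0 80;1.4 -10.4 0 0 0 0 80;1.4 -10.4 0 0 0 0 80;1.4 -10.4 0 0 0 0 80;1.4 -10.4 0 0 0 0 80;1.4 -10.4 0 0 0 0 80")

```text
time: 10.88
position: [0.5225, -0.0352, -0.0333]
tool_rot: [2.067, 2.366, 0.0]
ft_force: [-0.6, 1.9, 1.2]
grip_width: 0.686
grip_force: 0.9
```

```bash
python3 - <<'E'
from h import *
s=ctrl.get_state(); print(rf(s["position"]),s["ft_force"])
for n in("scene","top"):
  p=ctrl.get_image(n); plate(p)
  cv2.imwrite(f"pics/p4{n}.png",p["frame"][:,:,::-1])
a,b=[cv2.imread(f"pics/p4{n}.png") for n in("scene","top")]
cv2.imwrite("pics/p4.png",np.hstack([a[100:320,250:500],b[150:370,300:550]]))
E
```

```text
[[-0.13804596  0.00725634 -0.03326492]] [-0.64404338  1.889646    1.20498889]
score 0.94 n 612 normal [-0.006 -0.001  1.   ] tilt 0.4 [-97.  22.  15.] [[-128.  -18.   11.]
 [ -48.   80.   18.]] ((-89.32882690429688, 34.106597900390625), (83.79147338867188, 101.46056365966797), 5.53702449798584)
score 0.71 n 651 normal [0.012 0.    1.   ] tilt 0.7 [-25.  31.  17.] [[-42. -28.  13.]
 [-12.  82.  21.]] ((-27.985078811645508, 26.613821029663086), (33.422386169433594, 112.7993392944336), 0.50454181432724)
```

View pics/p4.png

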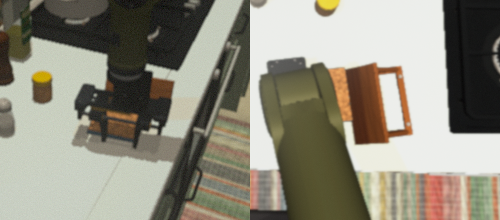

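The stand now lies square against the strip: 0.5° off, front edge at −12 mm, and its middle about 27 mm to the side. I'll re-centre the fingers on it, then push it up.

>>> move_arm(increments="-1.6 11.9 0 0 0 0 80;10 1.3 0 0 0 0 80;10 1.3 0 0 0 0 80;1.6 -11.9 0 0 0 0 80;0.8 -5.9 0 0 0 0 80;0.8 -5.9 0 0 0 0 80;0.8 -5.9 0 0 0 0 80;0.8 -5.9 0 0 0 0 80")

```text
time: 11.75
position: [0.5454, -0.0551, -0.0334]
tool_rot: [-2.066, -2.366, -0.001]
ft_force: [-1.1, 3.1, 1.3]
grip_width: 0.686
grip_force: 1.7
```

>>> move_arm(increments="0.8 -5.9 0 0 0 0 80;0.8 -5.9 0 0 0 0 80;0.8 -5.9 0 0 0 0 80;0.8 -5.9 0 0 0 0 80;0.8 -5.9 0 0 0 0 80;0.8 -5.9 0 0 0 0 80;0 0 0 0 0 0 80;0 0 0 0 0 0 80")

```text
time: 12.42
position: [0.5506, -0.0921, -0.0332]
tool_rot: [2.068, 2.364, -0.001]
ft_force: [-0.8, 0.6, -0.2]
grip_width: 0.688
grip_force: 0.0
```

```bash
python3 - <<'E'
from h import *
s=ctrl.get_state(); print(rf(s["position"]),s["ft_force"])
for n in("scene","top"):
  p=ctrl.get_image(n); plate(p)
E
```

```text
[[-0.07796063  0.02749146 -0.03317859]] [-0.83521357  0.59542318 -0.17747885]
score 0.95 n 290 normal [-0.478 -0.     0.878] tilt 28.5 [-50.  25.  23.] [[-64. -29.  16.]
 [-35.  60.  33.]] ((-43.6284065246582, 15.75947380065918), (42.86363220214844, 91.32154846191406), 2.7142014503479004)Traceback (most recent call last):
  File "<stdin>", line 4, in <module>
  File "h.py", line 17, in plate
    q=ctrl.silhouettes("pot_stand",p)[0]; c=rf(cloud(p,q["region"])); c=c[(c[:,2]>lo)&(c[:,2]<hi)&(abs(c[:,1])<.15)&(c[:,0]>-.35)]*1000
      ~~~~~~~~~~~~~~~~~~~~~~~~~~~~~~~^^^
IndexError: list index out of range
```

>>> move_arm(increments="0.7 -5.4 0 0 0 0 80;0.7 -5.4 0 0 0 0 80;0.7 -5.4 0 0 0 0 80;0.7 -5.4 0 0 0 0 80;0.7 -5.4 0 0 0 0 80;0.7 -5.4 0 0 0 0 80;0.7 -5.4 0 0 0 0 80;0 0 0 0 0 0 80")

```text
time: 13.28
position: [0.5553, -0.1304, -0.0334]
tool_rot: [2.069, 2.363, -0.001]
ft_force: [-0.5, 0.1, -0.0]
grip_width: 0.686
grip_force: 0.1
```

```bash
python3 - <<'E'
from h import *
s=ctrl.get_state(); print(rf(s["position"]),s["ft_force"])
plate(ctrl.get_image("scene"))
E
```

```text
[[-0.03939307  0.0270784  -0.03341069]] [-0.51762893  0.05049619 -0.04166276]
score 0.72 n 508 normal [-0.773  0.005  0.635] tilt 50.6 [-13.  19.  28.] [[-28. -32.  10.]
 [ 38.  60.  89.]] ((4.948955535888672, 18.88241195678711), (70.2812271118164, 102.03370666503906), 1.814260482788086)
```

>>> move_arm(increments="0.3 -2 0 0 0 0 80;0.3 -2 0 0 0 0 80;0.3 -2 0 0 0 0 80;0.3 -2 0 0 0 0 80;0 0 0 0 0 0 80;0 0 0 0 0 0 80;0 0 0 0 0 0 80;0 0 0 0 0 0 80")

```text
time: 14.05
position: [0.5563, -0.1361, -0.0334]
tool_rot: [-2.067, -2.366, -0.0]
ft_force: [0.2, 2.5, -1.4]
grip_width: 0.687
grip_force: 1.0
```

The stand is home, with about 2.5 N of contact. I'm backing off, lifting, yawing 90° and rehearsing the turn-over tilt in free air.

>>> move_arm(increments="-2 14.9 0 0 0 0 80;-4.7 34.7 0 0 0 0 80;-4.7 34.7 30 0 0 -6.9 0;-4.7 34.7 30 0 0 -6.9 0;0 0 40 0 0 -6.9 0;0 0 40 0 0 -6.9 0;0 0 40 0 0 -6.9 0;0 0 20 0 0 -6.9 0")

```text
time: 14.72
position: [0.5435, -0.023, 0.1665]
tool_rot: [2.768, 1.473, 0.009]
ft_force: [1.0, -0.0, 0.2]
grip_width: 0.98
grip_force: 0.0
```

>>> move_arm(increments="0 0 0 0 0 -6.9 0;0 0 0 0 0 -6.9 0;0 0 0 0 0 -6.9 0;0 0 0 0 0 -6.9 0;0 0 0 0 0 -6.9 0;0 0 0 0 0 -6.9 0;0 0 0 0 0 -7 0;0 0 0 0 0 0 0")

```text
time: 15.38
position: [0.5411, -0.0236, 0.1611]
tool_rot: [3.133, 0.213, 0.001]
ft_force: [0.0, 0.1, -0.8]
grip_width: 1.0
grip_force: 0.0
```

```bash
python3 - <<'E'
from h import *
s=ctrl.get_state(); print(rf(s["position"]),s["time"],np.round(s["joint_positions"],2)); print(np.round(M.T@rot(s["tool_rot"]),2))
for n in("scene","top"): c,n=plate(ctrl.get_image(n),.01); m=c.mean(0); t=np.cross(n,[0,1,0]); print("along",np.percentile((c-m)@t,[1,99]),"top pt",c[c[:,2]>np.percentile(c[:,2],97)].mean(0))
E
```

```text
[[-0.14702501  0.02722425  0.16108161]] 15.3833 [ 0.55  0.14 -0.61  1.74  0.09  1.29 -1.51]
[[-0.  1.  0.]
 [ 1.  0.  0.]
 [ 0.  0. -1.]]
score 0.71 n 1937 normal [-0.803 -0.006  0.596] tilt 53.4 [10. 18. 53.] [[-22. -32.  11.]
 [ 45.  77.  99.]] ((12.249967575073242, 23.229629516601562), (72.07682800292969, 113.15750885009766), 0.028172718361020088)
along [-57.53295788  51.55288573] top pt [43.55789509  0.90838069 98.03798287]
score 0.57 n 1837 normal [-0.794 -0.003  0.608] tilt 52.5 [23. 22. 73.] [[ -3. -31.  37.]
 [ 48.  78. 101.]] ((22.632652282714844, 24.221221923828125), (113.20136260986328, 55.51051330566406), 89.03118133544922)
along [-36.73446958  43.49921507] top pt [ 43.93025543  25.12142437 101.00313939]
```

>>> move_arm(increments="0 0 0 -6.84 -0.92 0 0;0 0 0 -6.84 -0.92 0 0;0 0 0 -6.84 -0.92 0 0;0 0 0 -6.84 -0.92 0 0;0 0 0 -6.84 -0.92 0 0;0 0 0 -6.84 -0.92 0 0;0 0 0 -6.84 -0.92 0 0;0 0 0 -6.84 -0.92 0 0")

```text
time: 16.25
position: [0.5422, -0.0225, 0.1621]
tool_rot: [2.169, 0.152, 0.079]
ft_force: [0.3, -0.7, -0.9]
grip_width: 1.0
grip_force: 0.0
```

```bash
cat >> h.py <<'E'
def st():
  s=ctrl.get_state(); A=M.T@rot(s["tool_rot"]); print("t %.2f"%s["time"],"rf",np.round(rf(s["position"])[0]*1000,1),"z",np.round(A[:,2],3),"y",np.round(A[:,1],3),"tilt",round(np.degrees(np.arctan2(A[0,2],-A[2,2])),1),"q",np.round(s["joint_positions"],2)); return s
E
python3 - <<'E'
from h import *
s=st(); b=ctrl.get_image("scene"); c=cloud(b); A=rot(s["tool_rot"]); q=(c-s["position"])@A*1000
q=q[(abs(q[:,0])<50)&(abs(q[:,1])<110)&(q[:,2]>-180)&(q[:,2]<20)]
for z in range(-130,10,8):
  k=q[(q[:,2]>=z)&(q[:,2]<z+8)]
  if len(k)>3: print(z,len(k),"x",np.round(np.percentile(k[:,0],[3,50,97])),"y",np.round(np.percentile(k[:,1],[3,50,97])))
E
```

```text
t 16.25 rf [-148.1   28.4  162.1] z [ 0.824  0.004 -0.567] y [0.567 0.004 0.824] tilt 55.5 q [-0.05  0.44 -0.66  1.81  1.01  1.71 -2.43]
-130 170 x [-38. -31. -27.] y [-69. -25.  10.]
-122 26 x [-38. -33. -26.] y [-82. -46.   9.]
-114 6 x [-38. -38. -36.] y [-85. -69. -50.]
```

The rehearsal worked: it reached 55° of tilt inside the joint ranges. The tool offset of about 36 mm also holds along tool z when tilted. Now I'll tilt the other way and go above the raised edge.

>>> move_arm(increments="1.7 -14.9 -0.9 6.48 0.87 0 0;1.7 -14.9 -0.9 6.48 0.87 0 0;1.7 -14.9 -0.9 6.48 0.87 0 0;1.7 -14.9 -0.9 6.48 0.87 0 0;1.7 -14.9 -0.9 6.48 0.87 0 0;1.7 -14.9 -0.9 6.48 0.87 0 0;1.7 -14.9 -0.9 6.48 0.87 0 0;1.7 -14.9 -0.9 6.48 0.87 0 0")

```text
time: 16.97
position: [0.5564, -0.1446, 0.1569]
tool_rot: [3.086, 0.216, 0.017]
ft_force: [1.1, 0.2, -0.7]
grip_width: 1.003
grip_force: 0.0
```

>>> move_arm(increments="1.7 -14.9 -0.9 6.48 0.87 0 0;1.7 -14.9 -0.9 6.48 0.87 0 0;1.7 -14.9 -0.9 6.48 0.87 0 0;1.7 -14.9 -0.9 6.48 0.87 0 0;1.7 -14.9 -0.9 6.48 0.87 0 0;1.7 -14.9 -0.9 6.48 0.87 0 0;0 0 -12 0 0 0 0;0 0 0 0 0 0 0")

```text
time: 17.63
position: [0.5627, -0.2372, 0.13]
tool_rot: [-2.498, -0.162, 0.056]
ft_force: [-0.4, 0.2, -0.6]
grip_width: 1.0
grip_force: 0.0
```

```bash
python3 - <<'E'
from h import *
s=st(); b=ctrl.get_image("scene"); c,n=plate(b,.01); A=M.T@rot(s["tool_rot"]); p=rf(s["position"])[0]*1000
print("plate pts in tool", np.round(np.percentile((c-p)@A,[1,50,99],axis=0)))
q=(rf(cloud(b))*1000-p)@A; q=q[(abs(q[:,0])<20)&(abs(q[:,1])<70)&(q[:,2]>-105)&(q[:,2]<0)]
for z in range(-104,0,8):
  k=q[(q[:,2]>=z)&(q[:,2]<z+8)]
  if len(k)>3: print(z,len(k),"x",np.round(np.percentile(k[:,0],[3,50,97])),"y",np.round(np.percentile(k[:,1],[3,25,50,75,97])))
f=b["frame"][:,:,::-1]; cv2.imwrite("pics/g1.png",cv2.resize(f[80:280,300:500],None,fx=3,fy=3,interpolation=2))
E
```

```text
t 17.63 rf [ 67.5  20.2 130. ] z [-0.596  0.    -0.803] y [ 0.803 -0.004 -0.596] tilt -36.6 q [ 0.95  0.69 -0.49  1.26 -0.2   1.65 -0.92]
score 0.94 n 2190 normal [-0.802 -0.004  0.597] tilt 53.4 [12. 23. 55.] [[-21. -31.  12.]
 [ 45.  78.  99.]] ((12.33608627319336, 23.402603149414062), (113.9753189086914, 72.15403747558594), 89.90301513671875)
plate pts in tool [[-51.  -4.  39.]
 [  3.   0.  93.]
 [ 58.   5. 147.]]
-104 72 x [-13.  -4.  11.] y [-66. -62. -59.  48.  52.]
-96 60 x [-11.  -4.   9.] y [-62. -60. -57.  48.  51.]
-88 55 x [-11.  -3.   9.] y [-61. -58. -56.  41.  48.]
-80 54 x [-12.  -4.   9.] y [-60. -56. -53.  44.  49.]
-72 59 x [-11.  -3.   9.] y [-57. -55. -53.  42.  51.]
-64 54 x [-11.  -3.  10.] y [-56. -53. -51.  42.  49.]
-56 65 x [-11.  -2.  10.] y [-55. -52. -49.  43.  50.]
-48 65 x [-11.  -2.   9.] y [-55. -52. -49.  43.  48.]
-40 24 x [-11.  -0.  10.] y [-53. -50. -46.  44.  51.]
```

View pics/g1.png

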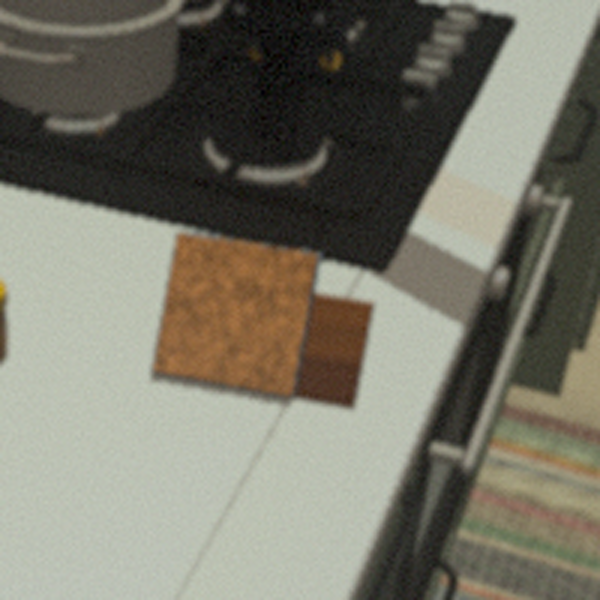

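The picture shows the stand leaning steeply and squarely on the rest, cork face centred at (235,315). From the fit: the edge lies 75 mm ahead of the tips, 7.5 mm off axis. Going in.

>>> move_arm(increments="3.8 -5.5 -4.5 0 0 0 0;-1.1 8.4 -11.5 0 0 0 0;-1.1 8.4 -11.5 0 0 0 0;-1.1 8.4 -11.5 0 0 0 0;-1.1 8.4 -11.5 0 0 0 0;-1.1 8.4 -11.5 0 0 0 0;-1.1 8.4 -11.5 0 0 0 0;-1.1 8.4 -11.5 0 0 0 0")

```text
time: 18.4
position: [0.5626, -0.1782, 0.0535]
tool_rot: [-2.506, -0.179, 0.048]
ft_force: [-0.6, 0.0, -0.6]
grip_width: 1.001
grip_force: 0.0
```

```bash
python3 - <<'E'
from h import *
s=st(); print(s["ft_force"]); b=ctrl.get_image("scene"); c,n=plate(b,.01); A=M.T@rot(s["tool_rot"]); p=rf(s["position"])[0]*1000
print("plate pts in tool", np.round(np.percentile((c-p)@A,[1,50,99],axis=0)))
E
```

```text
t 18.40 rf [ 9.  28.  53.5] z [-0.589  0.002 -0.808] y [ 0.808  0.01  -0.589] tilt -36.1 q [ 0.92  0.69 -0.51  1.43 -0.2   1.46 -0.91]
[-0.58492349  0.01682269 -0.55251944]
score 0.86 n 2106 normal [-0.801 -0.006  0.598] tilt 53.3 [11. 22. 54.] [[-21. -31.  11.]
 [ 46.  79.  99.]] ((12.85732650756836, 23.397113800048828), (113.98725128173828, 73.64619445800781), 89.91656494140625)
plate pts in tool [[-59.  -3. -58.]
 [ -8.   1.  -2.]
 [ 51.   6.  51.]]
```

>>> move_arm(increments="0 0 0 0 0 0 0;0 0 0 0 0 0 0;0 0 0 0 0 0 0;0 0 0 0 0 0 0;0 0 0 0 0 0 0;0 0 0 0 0 0 0;0 0 0 0 0 0 0;0 0 0 0 0 0 0")

```text
time: 19.17
position: [0.5611, -0.1795, 0.0513]
tool_rot: [-2.502, -0.173, 0.053]
ft_force: [0.5, -0.1, -0.7]
grip_width: 0.998
grip_force: 0.0
```

```bash
python3 - <<'E'
from h import *
s=st(); print(s["ft_force"]); b=ctrl.get_image("scene"); c,n=plate(b,.01); A=M.T@rot(s["tool_rot"]); p=rf(s["position"])[0]*1000
print("plate pts in tool", np.round(np.percentile((c-p)@A,[1,50,99],axis=0)))
E
```

```text
t 19.17 rf [10.1 26.3 51.3] z [-0.592  0.    -0.806] y [ 0.806  0.005 -0.592] tilt -36.3 q [ 0.92  0.69 -0.51  1.43 -0.2   1.46 -0.91]
[ 0.45849836 -0.13127697 -0.72785439]
score 0.76 n 2099 normal [-0.802 -0.003  0.597] tilt 53.3 [11. 23. 54.] [[-21. -31.  11.]
 [ 45.  78.  98.]] ((11.807056427001953, 23.566654205322266), (114.19004821777344, 71.55242156982422), 89.17534637451172)
plate pts in tool [[-58.  -5. -58.]
 [ -5.  -1.  -2.]
 [ 52.   3.  50.]]
```

>>> move_arm(increments="-2.5 -3.8 -6.2 0 0 0 0;0 0 0 0 0 0 0;0 0 0 0 0 0 120;0 0 0 0 0 0 160;0 0 0 0 0 0 190;0 0 0 0 0 0 215;0 0 0 0 0 0 235;0 0 0 0 0 0 255", grip_force=30)

```text
time: 19.93
position: [0.5587, -0.1831, 0.0452]
tool_rot: [-2.503, -0.173, 0.053]
ft_force: [0.8, -0.9, 0.8]
grip_width: 0.632
grip_force: 0.0
```

>>> move_arm(increments="0 0 0 0 0 0 255;0 0 0 0 0 0 255;0 0 0 0 0 0 255;0 0 0 0 0 0 255;0 0 0 0 0 0 255;0 0 0 0 0 0 255;0 0 0 0 0 0 255;0 0 0 0 0 0 255")

```text
time: 20.6
position: [0.5586, -0.183, 0.0452]
tool_rot: [-2.502, -0.173, 0.053]
ft_force: [-0.4, 0.8, 0.7]
grip_width: 0.168
grip_force: 30.0
```

It's gripped: 14.6 mm opening at 30 N. I'm lifting it clear of the rest and starting the turn.

>>> move_arm(increments="-0.7 4.9 6 0 0 0 255;-1.3 9.9 12.5 0 0 0 255;-1.3 9.9 12.5 0 0 0 255;-1.3 9.9 12.5 0 0 0 255;-1.3 9.9 8 0 0 0 255;-0.8 5.7 0 -6.11 -0.82 0 255;-0.8 5.7 0 -6.11 -0.82 0 255;-0.8 5.7 0 -6.11 -0.82 0 255")

```text
time: 21.27
position: [0.5508, -0.1212, 0.098]
tool_rot: [-2.829, -0.195, 0.024]
ft_force: [0.6, 0.5, -1.5]
grip_width: 0.174
grip_force: 30.0
```

>>> move_arm(increments="-0.8 5.7 0 -6.11 -0.82 0 255;-0.8 5.7 0 -6.11 -0.82 0 255;-0.8 5.7 0 -6.11 -0.82 0 255;-0.8 5.7 0 -6.11 -0.82 0 255;-0.8 5.7 0 -6.11 -0.82 0 255;-0.8 5.7 0 -6.11 -0.82 0 255;-0.8 5.7 0 -6.11 -0.82 0 255;-0.8 5.7 0 -6.11 -0.82 0 255")

```text
time: 21.93
position: [0.5442, -0.0738, 0.0991]
tool_rot: [2.582, 0.178, 0.055]
ft_force: [-0.5, 0.1, -3.0]
grip_width: 0.171
grip_force: 30.0
```

>>> move_arm(increments="-0.8 5.7 0 -6.11 -0.82 0 255;-0.8 5.7 0 -6.11 -0.82 0 255;-0.8 5.7 0 -6.11 -0.82 0 255;0 0 0 0 0 0 255;0 0 0 0 0 0 255;0 0 0 0 0 0 255;0 0 0 0 0 0 255;0 0 0 0 0 0 255")

```text
time: 22.6
position: [0.5419, -0.0604, 0.0982]
tool_rot: [2.265, 0.151, 0.07]
ft_force: [-0.1, 0.1, -2.1]
grip_width: 0.172
grip_force: 30.0
```

```bash
python3 - <<'E'
from h import *
s=st(); print(s["ft_force"],s["grip_width"],s["grip_force"]); b=ctrl.get_image("scene"); A=M.T@rot(s["tool_rot"]); p=rf(s["position"])[0]*1000
try:
  c,n=plate(b,.01); print("plate pts in tool", np.round(np.percentile((c-p)@A,[1,50,99],axis=0)))
except Exception as e: print(e)
f=b["frame"][:,:,::-1]; cv2.imwrite("pics/t1.png",cv2.resize(f[80:330,250:500],None,fx=2.4,fy=2.4,interpolation=2))
E
```

```text
t 22.60 rf [-110.5   23.1   98.2] z [ 0.766 -0.001 -0.643] y [0.643 0.    0.766] tilt 50.0 q [-0.    0.43 -0.59  1.89  0.98  1.52 -2.43]
[-0.12269991  0.12126811 -2.14497738] 0.1718836602352906 29.994653582107276
score 0.64 n 40 normal [0.614 0.301 0.73 ] tilt 43.1 [-118.  -26.   98.] [[-147.  -34.   72.]
 [ -88.   -9.  120.]] ((-117.62619018554688, -21.294944763183594), (24.7373104095459, 59.73158645629883), 89.039306640625)
plate pts in tool [[-57.  -8. -42.]
 [-52.  -7.  -6.]
 [-32.   2.  32.]]
```

View pics/t1.png

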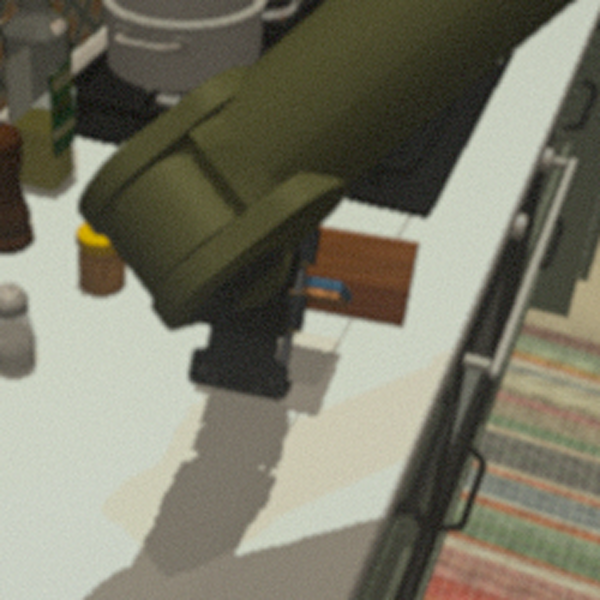

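Blue and cork edges show at (325,288): the stand is held, past vertical, tilted 50°. Next I'm lowering its bottom edge to the worktop.

>>> move_arm(increments="0 0 -11 0 0 0 255;0 0 -11 0 0 0 255;0 0 -11 0 0 0 255;0 0 -9 0 0 0 255;0 0 -6 0 0 0 255;0 0 -3 0 0 0 255;0 0 0 0 0 0 255;0 0 0 0 0 0 255")

```text
time: 23.37
position: [0.5416, -0.0588, 0.0454]
tool_rot: [2.264, 0.157, 0.068]
ft_force: [0.5, 0.6, -2.4]
grip_width: 0.172
grip_force: 30.0
```

>>> move_arm(increments="0 0 -1 0 0 0 255;0 0 -1 0 0 0 255;0 0 -1 0 0 0 255;0 0 -1 0 0 0 255;0 0 -1 0 0 0 255;0 0 0 0 0 0 255;0 0 0 0 0 0 255;0 0 0 0 0 0 255")

```text
time: 24.03
position: [0.5416, -0.0589, 0.0407]
tool_rot: [2.265, 0.157, 0.068]
ft_force: [0.1, -0.1, -1.9]
grip_width: 0.17
grip_force: 30.0
```

```bash
python3 - <<'E'
from h import *
s=st(); print(s["ft_force"],s["grip_width"],s["grip_force"])
E
```

```text
t 24.03 rf [-112.    23.    40.7] z [ 0.766  0.    -0.643] y [0.643 0.005 0.766] tilt 50.0 q [-0.03  0.52 -0.57  1.91  1.03  1.48 -2.52]
[ 0.14814217 -0.12498819 -1.93526906] 0.17031496851677533 29.994564685039222
```

>>> move_arm(increments="0 0 -1 0 0 0 255;0 0 -1 0 0 0 255;0 0 -1 0 0 0 255;0 0 -1 0 0 0 255;0 0 0 0 0 0 255;0 0 0 0 0 0 255;0 0 0 0 0 0 255;0 0 0 0 0 0 255")

```text
time: 24.7
position: [0.5417, -0.0586, 0.0381]
tool_rot: [2.263, 0.156, 0.069]
ft_force: [-3.0, 3.3, 5.1]
grip_width: 0.172
grip_force: 30.0
```

Bottom edge is on the worktop. I'm easing the grip so the stand lies on the lower finger, then drawing back so only the fingertips hold it.

>>> move_arm(increments="0 0 1 0 0 0 255;0 0 0 0 0 0 212;0 0 0 0 0 0 208;0 0 0 0 0 0 204;0 0 0 0 0 0 200;0 0 0 0 0 0 196;0 0 0 0 0 0 194;0 0 0 0 0 0 194", grip_force=10)

```text
time: 25.37
position: [0.5415, -0.059, 0.0374]
tool_rot: [2.265, 0.157, 0.068]
ft_force: [-0.3, -0.2, -0.6]
grip_width: 0.234
grip_force: 0.4
```

```bash
python3 - <<'E'
from h import *
s=st(); print(s["ft_force"],s["grip_width"],s["grip_force"])
for n in("scene","top","wrist"):
  p=ctrl.get_image(n)
  try: c,nn=plate(p,.005)
  except Exception as e: print(n,e)
  save(p,"r_"+n)
a=[cv2.imread(f"pics/r_{n}.png") for n in("scene","wrist")]
cv2.imwrite("pics/r.png",np.hstack([cv2.resize(a[0][150:290,310:450],(400,400)),cv2.resize(a[1],(400,400))]))
E
```

```text
t 25.37 rf [-111.9   22.9   37.4] z [ 0.766 -0.    -0.643] y [0.643 0.005 0.766] tilt 50.0 q [-0.03  0.53 -0.57  1.91  1.03  1.47 -2.53]
[-0.3321233  -0.22246173 -0.62221821] 0.23425424611750273 0.3844701941125095
score 0.65 n 89 normal [ 0.567 -0.093  0.819] tilt 35.1 [-153.  -20.   71.] [[-166.  -34.   26.]
 [ -92.   -3.   81.]] ((-125.84957885742188, -18.587677001953125), (79.94757843017578, 30.876497268676758), 0.6740178465843201)
score 0.98 n 1859 normal [0.618 0.001 0.786] tilt 38.2 [-108.   21.   44.] [[-161.  -33.   14.]
 [ -71.   79.   83.]] ((-116.80596160888672, 23.39102554321289), (92.57872772216797, 115.06724548339844), 0.2263333946466446)
score 0.80 n 2816 normal [ 0.631 -0.008  0.776] tilt 39.1 [-160.   49.   75.] [[-165.   -6.   33.]
 [-108.   82.   81.]] ((-148.37010192871094, 54.33885192871094), (116.93990325927734, 57.61886215209961), 51.43994903564453)
```

View pics/r.png

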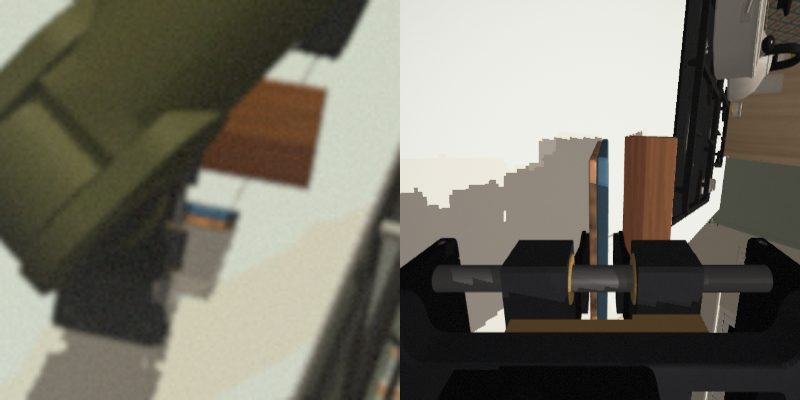

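The wrist view shows the stand between the fingers, resting on the lower one, blue face towards the rest. The top camera gives a tilt of 38°. Drawing back 16 mm.

>>> move_arm(increments="-0.4 3 2.6 0 0 0 194;-0.4 3 2.6 0 0 0 194;-0.4 3 2.6 0 0 0 194;-0.4 3 2.6 0 0 0 194;0 0 0 0 0 0 194;0 0 0 0 0 0 194;0 0 0 0 0 0 194;0 0 0 0 0 0 194")

```text
time: 26.33
position: [0.54, -0.0469, 0.048]
tool_rot: [2.265, 0.157, 0.068]
ft_force: [-0.2, 2.1, 0.0]
grip_width: 0.243
grip_force: 0.4
```

```bash
python3 - <<'E'
from h import *
s=st(); print(s["ft_force"],s["grip_width"],s["grip_force"])
c,nn=plate(ctrl.get_image("top"),.005); A=M.T@rot(s["tool_rot"]); p=rf(s["position"])[0]*1000
print("plate pts in tool", np.round(np.percentile((c-p)@A,[1,50,99],axis=0)))
E
```

```text
t 26.33 rf [-124.2   23.    48. ] z [ 0.766  0.    -0.643] y [0.643 0.005 0.766] tilt 50.0 q [-0.04  0.52 -0.58  1.9   1.01  1.5  -2.52]
[-0.1829958   2.07158738  0.04462127] 0.24265617321032443 0.37366507574915886
score 0.82 n 2156 normal [0.621 0.001 0.783] tilt 38.4 [-113.   22.   47.] [[-160.  -33.   13.]
 [ -71.   79.   83.]] ((-116.75541687011719, 23.43533706665039), (92.69120025634766, 115.13379669189453), 0.2166185826063156)
plate pts in tool [[-56.   3. -50.]
 [ -2.   7.   9.]
 [ 56.  10.  62.]]
```

>>> move_arm(increments="0.1 -0.8 1 0 0 0 184;0.1 -0.8 1 0 0 0 176;0.1 -0.8 1 0 0 0 168;0.1 -0.8 1 0 0 0 161;0.1 -0.8 1 0 0 0 154;0.1 -0.8 0.9 0 0 0 147;0.1 -0.8 0.9 0 0 0 140;0.1 -0.8 0.9 0 0 0 135")

```text
time: 27.1
position: [0.5407, -0.0534, 0.0558]
tool_rot: [2.265, 0.156, 0.068]
ft_force: [-0.0, -0.2, -1.3]
grip_width: 0.452
grip_force: 0.4
```

```bash
python3 - <<'E'
from h import *
s=st(); print(s["ft_force"],s["grip_width"]*87)
c,nn=plate(ctrl.get_image("top"),.005); A=M.T@rot(s["tool_rot"]); p=rf(s["position"])[0]*1000
print("plate pts in tool", np.round(np.percentile((c-p)@A,[1,50,99],axis=0)))
w=41; e=11; xb=-77
def tcp(al,ta):
  a,t=np.radians([al,ta]); C=np.array([xb-115*np.cos(a),115*np.sin(a)]); z=np.array([np.sin(t),-np.cos(t)]); y=np.array([np.cos(t),np.sin(t)])
  T=C+(e+37)*z+w/2*y; tip=C+e*z-8*y; body=T-110*z-95*y
  return T,tip[1],body[1]
prev=None
for i in range(0,17):
  al=38-i*2; ta=50-12*min(1,i/12); T,tz,bz=tcp(al,ta)
  dd=(T-prev[0]) if prev else [0,0]; dr=ta-prev[1] if prev else 0
  print(i,al,round(ta,1),np.round(T,1),"tip %.1f body %.1f"%(tz,bz),"world inc",np.round(D[:2]*dd[0],2),round(dd[1],2),"rot",np.round(T_ * dr,2) if 0 else np.round(np.array([.991,.133])*-dr*-1,2)); prev=(T,ta)
E
```

```text
t 27.10 rf [-117.6   22.9   55.8] z [ 0.766  0.    -0.643] y [0.643 0.005 0.766] tilt 50.0 q [-0.03  0.5  -0.58  1.9   1.01  1.49 -2.5 ]
[-0.03400778 -0.17453919 -1.2648278 ] 39.28923610466393
score 0.75 n 1883 normal [0.628 0.002 0.778] tilt 38.9 [-109.   21.   44.] [[-158.  -33.   13.]
 [ -71.   79.   84.]] ((-116.29901123046875, 23.39138412475586), (92.51075744628906, 114.91163635253906), 0.10988199710845947)
plate pts in tool [[-56.  -6. -49.]
 [ -4.  -3.  15.]
 [ 57.   0.  63.]]
0 38 50.0 [-117.7   55.7] tip 57.6 body 53.6 world inc [ 0. -0.] 0 rot [-0. -0.]
1 36 49.0 [-120.4   51.6] tip 54.3 body 52.0 world inc [-0.36  2.66] -4.08 rot [-0.99 -0.13]
2 34 48.0 [-123.    47.4] tip 51.0 body 50.4 world inc [-0.34  2.57] -4.15 rot [-0.99 -0.13]
3 32 47.0 [-125.4   43.2] tip 47.6 body 48.7 world inc [-0.33  2.47] -4.23 rot [-0.99 -0.13]
4 30 46.0 [-127.8   38.9] tip 44.1 body 47.0 world inc [-0.32  2.36] -4.29 rot [-0.99 -0.13]
5 28 45.0 [-130.1   34.5] tip 40.6 body 45.2 world inc [-0.3   2.26] -4.36 rot [-0.99 -0.13]
6 26 44.0 [-132.3   30.1] tip 36.9 body 43.3 world inc [-0.29  2.
[... 234 characters left out ...]
16.6] tip 25.8 body 37.2 world inc [-0.24  1.81] -4.57 rot [-0.99 -0.13]
10 18 40.0 [-139.8   11.9] tip 22.0 body 35.1 world inc [-0.23  1.7 ] -4.61 rot [-0.99 -0.13]
11 16 39.0 [-141.4    7.3] tip 18.1 body 33.0 world inc [-0.21  1.58] -4.65 rot [-0.99 -0.13]
12 14 38 [-142.9    2.6] tip 14.2 body 30.8 world inc [-0.2   1.46] -4.68 rot [-0.99 -0.13]
13 12 38 [-143.8   -1.3] tip 10.3 body 26.9 world inc [-0.12  0.89] -3.91 rot [-0. -0.]
14 10 38 [-144.5   -5.2] tip 6.4 body 23.0 world inc [-0.1   0.76] -3.94 rot [-0. -0.]
15 8 38 [-145.2   -9.2] tip 2.4 body 19.0 world inc [-0.08  0.62] -3.96 rot [-0. -0.]
16 6 38 [-145.7  -13.2] tip -1.6 body 15.0 world inc [-0.07  0.48] -3.98 rot [-0. -0.]
```

```bash
python3 - <<'E'
from h import *
w=40; e=11; xb=-77; prev=None
for i in range(0,17):
  al=38-i*2; ta=50-7*min(1,i/14); a,t=np.radians([al,ta]); C=np.array([xb-115*np.cos(a),115*np.sin(a)]); z=np.array([np.sin(t),-np.cos(t)]); y=np.array([np.cos(t),np.sin(t)])
  T=C+(e+37)*z+w/2*y; tip=C+e*z-8*y; body=T-110*z-95*y
  if prev is not None: d=T-prev; print(i,al,round(ta,1),np.round(T,1),"tip %.1f body %.1f"%(tip[1],body[1]),np.round([D[0]*d[0],D[1]*d[0],d[1]],1))
  prev=T
E
```

```text
1 36 49.5 [-120.5   51.6] tip 54.4 body 50.8 [-0.3  2.5 -3.6]
2 34 49.0 [-123.    47.9] tip 51.1 body 48.4 [-0.3  2.4 -3.7]
3 32 48.5 [-125.3   44.1] tip 47.7 body 45.9 [-0.3  2.3 -3.8]
4 30 48.0 [-127.5   40.2] tip 44.2 body 43.3 [-0.3  2.2 -3.9]
5 28 47.5 [-129.6   36.3] tip 40.7 body 40.6 [-0.3  2.1 -3.9]
6 26 47.0 [-131.6   32.3] tip 37.1 body 37.8 [-0.3  2.  -4. ]
7 24 46.5 [-133.5   28.2] tip 33.4 body 35.0 [-0.2  1.8 -4.1]
8 22 46.0 [-135.2   24.1] tip 29.7 body 32.2 [-0.2  1.7 -4.1]
9 20 45.5 [-136.8   20. ] tip 25.9 body 29.3 [-0.2  1.6 -4.2]
10 18 45.0 [-138.3   15.7] tip 22.1 body 26.3 [-0.2  1.5 -4.2]
11 16 44.5 [-139.6   11.5] tip 18.2 body 23.4 [-0.2  1.3 -4.3]
12 14 44.0 [-140.9    7.2] tip 14.4 body 20.3 [-0.2  1.2 -4.3]
13 12 43.5 [-141.9    2.9] tip 10.4 body 17.3 [-0.1  1.1 -4.3]
14 10 43 [-142.9   -1.5] tip 6.5 body 14.2 [-0.1  0.9 -4.4]
15 8 43 [-143.5   -5.5] tip 2.5 body 10.2 [-0.1  0.6 -4. ]
16 6 43 [-144.    -9.4] tip -1.5 body 6.2 [-0.1  0.5 -4. ]
```

>>> move_arm(increments="-0.3 2.5 -3.6 0.5 0.07 0 135;-0.3 2.4 -3.7 0.5 0.07 0 135;-0.3 2.3 -3.8 0.5 0.07 0 135;-0.3 2.2 -3.9 0.5 0.07 0 135;-0.3 2.1 -3.9 0.5 0.07 0 135;-0.3 2 -4 0.5 0.07 0 135;-0.2 1.8 -4.1 0.5 0.07 0 135;0 0 0 0 0 0 135")

```text
time: 27.87
position: [0.5385, -0.0377, 0.028]
tool_rot: [2.327, 0.162, 0.063]
ft_force: [-0.6, 0.7, -0.4]
grip_width: 0.472
grip_force: 0.5
```

```bash
python3 - <<'E'
from h import *
s=st(); print(s["ft_force"],s["grip_width"]*87)
c,nn=plate(ctrl.get_image("top"),.005); A=M.T@rot(s["tool_rot"]); p=rf(s["position"])[0]*1000
print("plate pts in tool", np.round(np.percentile((c-p)@A,[1,50,99],axis=0)))
E
```

```text
t 27.87 rf [-133.4   22.7   28. ] z [ 0.724 -0.    -0.69 ] y [0.69  0.005 0.724] tilt 46.4 q [-0.02  0.52 -0.59  1.9   0.99  1.44 -2.51]
[-0.57967174  0.71228098 -0.35981647] 41.061643875318
score 0.59 n 2188 normal [0.406 0.001 0.914] tilt 23.9 [-117.   21.   35.] [[-176.  -33.   14.]
 [ -74.   79.   60.]] ((-126.38433837890625, 23.173484802246094), (106.14807891845703, 114.9459228515625), 0.2997739911079407)
plate pts in tool [[-56.  -7. -53.]
 [ -4.  17.   8.]
 [ 57.  32.  52.]]
```

The tilt is 23.9° against 24° planned, so the stand follows the finger exactly. Continuing down.

>>> move_arm(increments="-0.2 1.7 -4.1 0.5 0.07 0 135;-0.2 1.6 -4.2 0.5 0.07 0 135;-0.2 1.5 -4.2 0.5 0.07 0 135;-0.2 1.3 -4.3 0.5 0.07 0 135;-0.2 1.2 -4.3 0.5 0.07 0 135;-0.1 1.1 -4.3 0.5 0.07 0 135;-0.1 0.9 -4.4 0.5 0.07 0 135;0 0 0 0 0 0 135")

```text
time: 28.63
position: [0.5372, -0.0289, -0.0018]
tool_rot: [2.388, 0.165, 0.059]
ft_force: [-1.1, 0.3, -1.3]
grip_width: 0.476
grip_force: 0.5
```

```bash
python3 - <<'E'
from h import *
s=st(); print(s["ft_force"],s["grip_width"]*87)
c,nn=plate(ctrl.get_image("top"),.005); A=M.T@rot(s["tool_rot"]); p=rf(s["position"])[0]*1000
print("plate pts in tool", np.round(np.percentile((c-p)@A,[1,50,99],axis=0)))
E
```

```text
t 28.63 rf [-142.3   22.6   -1.8] z [ 0.68  -0.001 -0.733] y [0.733 0.005 0.68 ] tilt 42.9 q [ 0.    0.54 -0.59  1.91  0.97  1.38 -2.52]
[-1.10733064  0.29953462 -1.28138445] 41.390348120801875
score 0.92 n 2145 normal [0.17  0.001 0.986] tilt 9.8 [-120.   19.   24.] [[-184.  -33.   14.]
 [ -77.   78.   35.]] ((-132.68011474609375, 22.830638885498047), (113.57074737548828, 114.2039794921875), 0.4361228048801422)
plate pts in tool [[-56.  -6. -55.]
 [ -6.  35.  -2.]
 [ 55.  60.  32.]]
```

>>> move_arm(increments="-0.1 0.6 -2 0 0 0 135;-0.1 0.4 -1.5 0 0 0 135;-0.4 3 0 0 0 0 135;-0.4 3 0 0 0 0 135;-0.4 3 0 0 0 0 135;-0.4 3 0 0 0 0 135;-0.4 3 0 0 0 0 135;0 0 0 0 0 0 135")

```text
time: 29.4
position: [0.5355, -0.0116, -0.0045]
tool_rot: [2.388, 0.167, 0.061]
ft_force: [-1.0, -0.5, 0.4]
grip_width: 0.472
grip_force: 0.0
```

```bash
python3 - <<'E'
from h import *
s=st(); print(s["ft_force"],s["grip_width"]*87)
c,nn=plate(ctrl.get_image("top"),.005); A=M.T@rot(s["tool_rot"]); p=rf(s["position"])[0]*1000
print("plate pts in tool", np.round(np.percentile((c-p)@A,[1,50,99],axis=0)))
E
```

```text
t 29.40 rf [-159.7   23.3   -4.5] z [ 0.681  0.001 -0.733] y [0.733 0.006 0.681] tilt 42.9 q [-0.02  0.55 -0.6   1.9   0.97  1.39 -2.54]
[-0.9845934  -0.45213951  0.40999833] 41.063102850144524
score 0.70 n 2510 normal [ 0.002 -0.002  1.   ] tilt 0.1 [-127.   21.   16.] [[-187.  -33.   12.]
 [ -79.   79.   20.]] ((-135.24098205566406, 23.170223236083984), (114.82337951660156, 114.7608642578125), 0.19240394234657288)
plate pts in tool [[-57.  -6. -34.]
 [ -3.  39.   7.]
 [ 56.  73.  40.]]
```

It's flat (0.1°), blue up, centred at −135 mm. I'll withdraw along the fingers and verify.

>>> move_arm(increments="-0.7 5 5 0 0 0 135;-1.4 10 10 0 0 0 135;-1.4 10 11 0 0 0 135;-1.4 10 14 0 0 0 135;-1.4 10 16 0 0 0 135;-1.4 10 20 0 0 0 135;-1.4 10 20 0 0 0 135;0 0 0 0 0 0 135")

```text
time: 30.17
position: [0.5282, 0.0577, 0.0962]
tool_rot: [2.391, 0.168, 0.071]
ft_force: [0.4, 0.7, 0.1]
grip_width: 0.474
grip_force: 0.0
```

```bash
python3 - <<'E'
from h import *
s=st(); p=ctrl.get_image("top"); c,n=plate(p,.005); r=ctrl.silhouettes("pot_stand",p)[0]["region"]; print("mean RGB",p["frame"][r].mean(0))
for t in("sugar_jar","salt_shaker","mustard_jar"): print(t,[np.round(q["centre"],3) for q in ctrl.find_in(t,p)[:1]])
print(ctrl.close_job())
E
```

```text
t 30.17 rf [-229.3   25.2   96.2] z [ 0.678  0.008 -0.735] y [0.735 0.003 0.678] tilt 42.7 q [-0.08  0.46 -0.68  1.79  0.85  1.57 -2.47]
score 0.94 n 2947 normal [ 0.001 -0.     1.   ] tilt 0.1 [-135.   22.   16.] [[-191.  -32.   13.]
 [ -79.   78.   20.]] ((-135.44297790527344, 23.15338134765625), (114.73648071289062, 114.95419311523438), 0.455797016620636)
mean RGB [140.08965285 177.40748231 200.36973374]
sugar_jar [array([0.749, 0.152, 0.079])]
salt_shaker [array([0.755, 0.034, 0.072])]
mustard_jar [array([ 0.742, -0.114,  0.066])]
the job is handed in; nothing more can be done
None
```

The pot stand lies flat, blue tile up, centred 135 mm in front of the rest's foot and not touching it; the jars and shaker have not moved, and the job was handed in at about 30 s (no verdict was returned).

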